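# Mix a culture tube and hold it over the code reader

## Robot

A 7-joint arm with a two-finger parallel gripper is mounted at the origin on the work surface. World frame = base frame: x ahead of the robot, y to its left, z up, the work surface at z = 0. Lengths are in m, angles in rad, forces in N, time in s.
With the tool pointing down it reaches from about 0.425 to 0.95 m from the base axis. Payload 4.7 kg.
Tool frame: the origin (TCP) lies at the very end of the fingers, on their centre line; the grasp point (between the pads) lies env.tcp_to_grasp behind it (env.tcp_to_grasp is the distance from the TCP to the grasp point, in m); z points along the fingers, x is the direction in which the jaws open and shut, and the axes are right-handed (so a half turn about z gives the same grasp; the last joint's range is limited). The gripper opens to 85 mm and grips with 20 to 120 N. Pads are 22 mm wide; open, the fingers measure 114 mm over their backs; the gripper's body (76 mm by 85 mm) begins 54 mm behind the grasp point. The pads swing forward as they close: fully open they stand 13 mm farther back than shut.
Start: joints at [1.302, 0.469, -0.049, 1.532, 0.024, 1.141, -0.082], TCP at [0.16, -0.656, 0.231] pointing down, gripper open.
Joint ranges: [-2.59, 2.59], [-0.33, 1.99], [-1.39, 1.29], [0.1, 2.45], [-1.04, 4.18], [0.21, 1.99], [-2.66, 2.66]. Speed limits (rad/s): [2.57, 2.57, 3.14, 3.14, 3.14, 3.14, 3.14].

## Interface

Orientations are given as a unit quaternion [w, x, y, z].
In Python, from workcell import env, vision gives the robot as it stands. The module is installed in compiled form; this text tells all that it offers.
- The arm moves only by the shell command python3 -m inch 'ROWS' [OPENING] [FORCE]. ROWS is a JSON object of lists of equal length, an entry for each row: "offset": the shift along the tool's x, y, z each as a share of 1000 mm, from -1 to 1, a list of three; "delta_rot": the turn, a rotation vector about the tool's x, y, z each as a share of 0.12 rad, from -1 to 1, a list of three. A call has 1 to 5 rows; each row shifts and turns the pose as measured when the row begins, along the tool's axes as they then stand; what a row does not reach is not made up. A row lasts 1/12 s, in which the tool goes at most 41.7 mm and 7.16 degrees, less where a joint would pass 70% of its speed; a pose out of reach is approached as far as the arm can. A call with a number of a shift or a turn outside -1 to 1 is refused whole. A call with a gripper value outside its range is refused whole. OPENING is the closure, from -1 (fully open) to 1 (shut), so that 0 is half open, set as the call begins (- or left out, the last holds). The fingers move at their own pace and stop on an object; FORCE is the grip in N (left out, the last holds). Time passes only in rows, so rows that do not move let the fingers close. It gives the time, the measured TCP pose, the force and the opening at its end, in the units of the state.
- env.observe(): the state, without advancing time (a new reading comes with each control period).
- vision.get_image(name): name is "scene" or "top" or "wrist"; returns the picture (480x640x3 uint8, red, green, blue); there is no depth.
- vision.camera_info(name): a dict with "vfov" (degrees; the focal length in pixels is half the picture's height over the tangent of half this angle, whatever the lens; pixels are square), "cx", "cy" (the principal point, pixels), "dist" ([k1, k2, p1, p2, k3] as OpenCV has them; the pictures are not rectified), "extrinsics" (4x4, takes a point from camera to world coordinates); the wrist camera has in their place "T_tool_cam" (4x4, takes a point from camera to tool coordinates, whose origin is the TCP and whose axes are the tool frame's). Camera axes: x right, y up, looking along -z (the intrinsics and any distortion apply to the point x, -y, -z); pixel columns grow to the right and rows downward; lengths in m; the calibration is good to about 2 mm. A picture is of the moment at which its call begins: read the wrist's pose just before it. camera_info takes no time and is no camera call.
- env.sign_off(): hands the job in, once; it reports no verdict.
The state is a dict: "t": time; "q": joint angles; "joint_vel": joint speeds; "tau": joint torques, N m; "eef_pos": TCP position; "tcp_rot": TCP orientation; "force": force on the tool from outside, world axes, zero at the start; "moment": the same for the moment, N m; "finger_gap": finger opening in m.
Only numpy, scipy, OpenCV 4.12 (cv2) and the standard library are available. Lean on these libraries where they do the work, as an engineer would, in place of code of your own. Each camera call takes 0.05 s, during which the arm holds its last target. There are 200 camera calls.

## Task

Take the tall tube out of the rack, press its foot straight down onto the mixer's sprung pad until the pad is fully depressed, and keep it there for a second. Then carry the tube over the stacks of plates and finish holding it still and upright, centred over the code reader's round black window with its foot about 1 cm above the glass; the tube must never touch the reader. Do not let go of the tube (the job ends while you hold it there), and leave everything else on the bench where it is.

Things in the scene. Friction and masses are not known exactly. Their poses are not given: they have to be found in the camera images.
- tube: the tall tube: straight round white tube with grey screw cap, 30 mm diameter over its whole height (cap too), 120 mm tall, about 60 g, flat foot. Origin: centre of its underside; z runs up its axis. It starts upright in one of the rack's three wells
- rack: fixed aluminium block 190 mm (its x) by 60 mm (its y) by 50 mm high, with three round wells 32 mm wide and 40 mm deep in a row along its x, at x = -60, 0 and +60 mm; a tube in a well stands 10 mm above the bench. Origin: centre of its underside
- mixer: fixed small tube mixer: round grey housing, 112 mm wide at the foot, 66 mm high, with a round black rubber cup on a spring on top (the sprung pad), rim 84 mm above the bench. Origin: centre of its underside
- mixer_face (a point): on the mixer's sprung pad: centre of the pad's flat upper face, 81 mm above the bench when up. The face is 44 mm across inside a rim 56 mm across that stands 3 mm higher. Moves down with the pad
- mixer_pad (a joint): travel of the mixer's pad, straight down: 0 = up, 0.008 m = fully depressed on its stop. Springs back; about 1.6 N starts it, about 8 N holds it fully down
- reader: fixed code reader for tube bottoms: white box 130 mm (its x) by 100 mm (its y) by 55 mm high, with a grey display hump at its +x end (top 73 mm above the bench, begins 32 mm from the origin towards +x). Its round black window lies flush in the top, 20 mm from the box's middle towards -x. Origin: centre of its underside
- reader_window (a point): centre of the reader's round black window (40 mm across, in an aluminium ring 52 mm across), at the level of the glass, 55 mm above the bench; z up
- short_tube_a: bystander: short tube, like the tall one but 75 mm tall, standing in another well of the rack. Origin: centre of its underside
- short_tube_b: bystander: short tube, like the tall one but 75 mm tall, standing in another well of the rack. Origin: centre of its underside
- plates_a: bystander and obstacle: loose stack of 4 dark red culture plates, 90 mm diameter, 60 mm high. Origin: centre of its underside
- plates_b: bystander and obstacle: loose stack of 6 dark red culture plates, 90 mm diameter, 90 mm high. Origin: centre of its underside
- plates_c: bystander and obstacle: loose stack of 5 dark red culture plates, 90 mm diameter, 75 mm high. Origin: centre of its underside
- plates_d: bystander and obstacle: loose stack of 6 dark red culture plates, 90 mm diameter, 90 mm high. Origin: centre of its underside
- swab_pot: bystander: white pot of wooden swabs, 72 mm wide, 80 mm high, swabs up to 130 mm. Origin: centre of its underside
- reagent_jar: bystander: amber jar, 64 mm wide, 90 mm high. Origin: centre of its underside
There are look-alikes about, which are no part of the job. Leave any purple or yellow look-alike of the reader alone.

How it is judged:
On the way:
1. the held tube's foot presses the mixer's pad fully down (over 7 of 8 mm) for half a second, tube within 0.25 rad of upright (value of joint mixer_pad above 0.007 m and contact force between tube and mixer above 3 N and contact force between tube and the fingers above 1 N and distance between tube and mixer_face below 0.02 m and angle between tube's own z axis and vertical below 0.25 rad), for 0.5 s.
At the end, for the whole second after the job is handed in: The tube is held in the fingers, still, within 0.12 rad of upright, its foot centred within 10 mm of the window's centre and 3 to 20 mm above the glass, not touching the reader; the mixer's pad is up again (under 2 mm) and all bystanders are within 20 mm of where they began (contact force between tube and the fingers above 1 N and horizontal distance between tube and reader_window below 0.01 m and z of tube in the frame of reader_window between 0.003 and 0.02 m and angle between tube's own z axis and vertical below 0.12 rad and linear speed of tube below 0.02 m/s and contact force between tube and reader below 0.1 N and value of joint mixer_pad below 0.002 m and distance of each of short_tube_a, short_tube_b, plates_a, plates_b, plates_c, plates_d, swab_pot, reagent_jar from where it was at the start of the episode below 0.02 m); the arm keeps its last pose, push and grip.
It fails at once if the tube touches the reader (contact force between tube and reader above 0.3 N).
It fails at once if a bystander (other tubes, plates, pot, jar) is moved by more than 20 mm or tipped (distance of any of short_tube_a, short_tube_b, plates_a, plates_b, plates_c, plates_d, swab_pot, reagent_jar from where it was at the start of the episode above 0.02 m or angle between any of short_tube_a, short_tube_b, plates_a, plates_b, plates_c, plates_d, swab_pot, reagent_jar's own z axis and vertical above 0.35 rad).
It also fails if it takes over 58 s, if anything falls off the work surface, if the arm or the gripper's body presses on something with over 40 N, if the wrist force passes 120 N, or if a joint passes its speed limit or range.

## Working session

There is one attempt and no reset: what is moved stays moved. The work goes in short steps, Python scripts to look and compute and a shell command to move; the robot and the scene stay as the last step left them, time stands still between calls to the robot, and variables do not carry over. Pictures are saved under pics/ and viewed, about 8 in all and at most 12, crops included, and the job is handed in when it is done.

```bash
mkdir -p pics; cat > h.py <<'E'
import numpy as np, cv2
from scipy.spatial.transform import Rotation as R
from workcell import env, vision
def K(i):
    f=240/np.tan(np.radians(i["vfov"])/2); return np.array([[f,0,i["cx"]],[0,f,i["cy"]],[0,0,1.]])
def T_of(name):
    i=vision.camera_info(name)
    if "extrinsics" in i: return i,np.array(i["extrinsics"])
    s=env.observe(); q=s["tcp_rot"]; T=np.eye(4); T[:3,:3]=R.from_quat([q[1],q[2],q[3],q[0]]).as_matrix(); T[:3,3]=s["eef_pos"]
    return i,T@np.array(i["T_tool_cam"])
def ray(i,T,uv):
    p=cv2.undistortPoints(np.array([[uv]],float),K(i),np.array(i["dist"]))[0,0]
    return T[:3,3],T[:3,:3]@np.array([p[0],-p[1],-1])
def onplane(i,T,uv,z):
    o,d=ray(i,T,uv); return o+d*(z-o[2])/d[2]
def proj(i,T,P):
    c=(np.asarray(P)-T[:3,3])@T[:3,:3]; c=c*[1,-1,-1]
    return cv2.projectPoints(c.reshape(1,3),np.zeros(3),np.zeros(3),K(i),np.array(i["dist"]))[0][0,0]
def shot(name,fn):
    i,T=T_of(name); im=vision.get_image(name); cv2.imwrite("pics/"+fn,im[:,:,::-1]); np.savez("pics/"+fn+".npz",T=T); return im,i,T
E
python3 - <<'E'
from h import *
for n in("top","scene"):
    im,i,T=shot(n,n+"0.png"); print(n,i["vfov"],i["dist"],T.round(3).tolist())
s=env.observe(); print(s,env.tcp_to_grasp, vision.camera_info("wrist"))
E
```

```text
top 44.54934896913337 [-0.14420094  0.          0.          0.          0.        ] [[-0.023, 0.998, -0.063, 0.443], [-1.0, -0.023, 0.005, 0.089], [0.004, 0.063, 0.998, 1.4], [0.0, 0.0, 0.0, 1.0]]
scene 51.50313167330187 [-0.12327296  0.          0.          0.          0.        ] [[0.659, -0.557, 0.506, 1.057], [0.752, 0.485, -0.446, -0.371], [0.003, 0.674, 0.738, 0.861], [0.0, 0.0, 0.0, 1.0]]
{'t': 0.1, 'q': array([ 1.30207597,  0.46937334, -0.04864569,  1.53353008,  0.02406599,
        1.14098259, -0.08229245]), 'joint_vel': array([-0.00112225, -0.00096777,  0.00135181, -0.00417855, -0.00127654,
       -0.00020485, -0.00107   ]), 'tau': array([ 2.68602584e-03, -5.11510527e+01, -4.63584031e-02, -2.38388729e+01,
        1.07060591e-02,  4.46653110e-03, -3.09179093e-06]), 'eef_pos': array([ 0.16026671, -0.65518332,  0.23037683]), 'tcp_rot': array([-5.26658875e-04,  7.86635869e-01, -6.17416617e-01, -6.73619502e-04]), 'force': array([-0.4614412 ,  0.31789037, -0.69203911]), 'moment': array([ 0.03390587, -0.02076997, -0.09116179]), 'finger_gap': 0.08544067552703431} 0.0187 {'vfov': 62.84418455513285, 'cx': 321.6672566760639, 'cy': 243.4799596445426, 'dist': array([-0.04724737,  0.        ,  0.        ,  0.        ,  0.        ]), 'T_tool_cam': array([[ 9.99999930e-01,  3.29106528e-04, -1.79100063e-04,
        -9.33352350e-04],
       [ 2.54494938e-04, -9.47424087e-01, -3.19980523e-01,
        -8.27461855e-02],
       [-2.74991392e-04,  3.19980455e-01, -9.47424104e-01,
        -1.42081883e-01],
       [ 0.00000000e+00,  0.00000000e+00,  0.00000000e+00,
         1.00000000e+00]])}
```

View pics/top0.png

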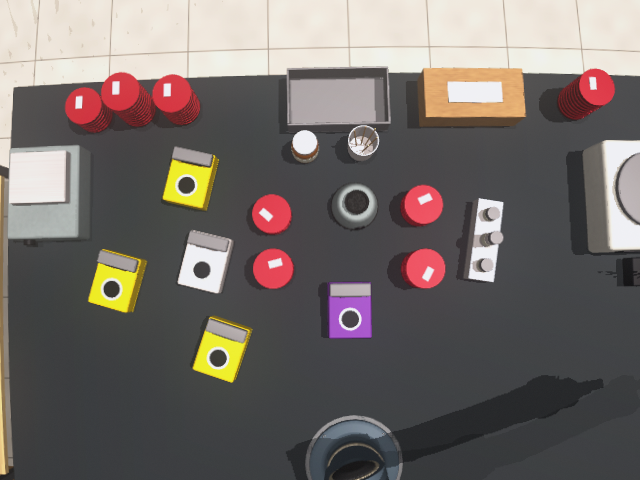

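View pics/scene0.png

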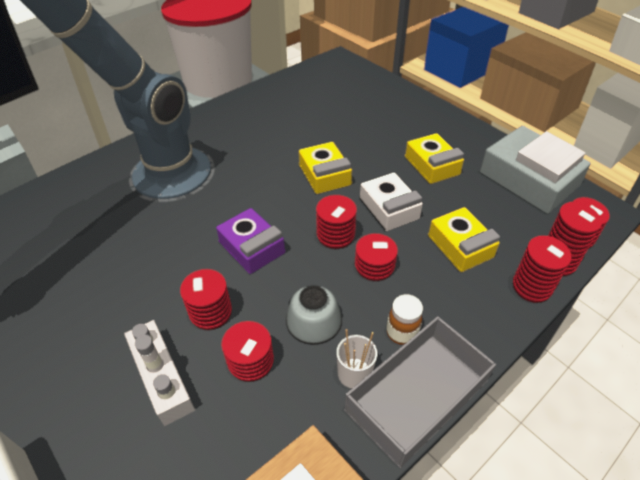

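Top view (picture 1): tubes in the rack at (492,213), (495,238) and (486,265); the middle one leans outward most, so it looks tallest. The white reader is at (205,262), with its window at (202,270). Its look-alikes are yellow at (190,180), (117,280) and (222,350), and purple at (350,310). The mixer cup is at (357,202), and plates are at (271,214), (273,268), (422,205) and (424,268).
Scene view (picture 2): the middle tube (145,345) stands clearly above its neighbours at (141,332) and (164,385). The white reader is at (390,200).

```bash
cat > m.py <<'E'
from h import *
im=cv2.imread("pics/top0.png"); i,T=T_of("top"); hsv=cv2.cvtColor(im,cv2.COLOR_BGR2HSV)
def blobs(m,off=(0,0)):
    c,_=cv2.findContours(m.astype(np.uint8)*255,cv2.RETR_EXTERNAL,cv2.CHAIN_APPROX_NONE)
    return sorted([k+np.array(off) for k in c],key=cv2.contourArea,reverse=True)
def sub(m,x0,x1,y0,y1): return blobs(m[y0:y1,x0:x1],(x0,y0))
V=hsv[:,:,2]; S=hsv[:,:,1]
c=sub(V<70,188,216,258,282)[0]; e=cv2.fitEllipse(c); print("window",e, onplane(i,T,e[0],.055))
c=sub((V>90),165,245,222,300)[0]; r=cv2.minAreaRect(c); print("reader",r)
c=sub(V<60,340,376,186,218)[0]; e=cv2.fitEllipse(c); print("cup",e, onplane(i,T,e[0],.084))
c=sub(V>120,455,512,190,290)[0]; r=cv2.minAreaRect(c); print("rack",r); print([onplane(i,T,p,.05).round(3) for p in cv2.boxPoints(r)])
for n,b in dict(a=(245,298,188,240),b=(245,300,245,295),c=(398,448,180,232),d=(398,450,245,293)).items():
    m=(S>120)&((hsv[:,:,0]<12)|(hsv[:,:,0]>168))&(V>90); c=sub(m,*b)[0]; e=cv2.minEnclosingCircle(c); print("plates",n,e,onplane(i,T,e[0],.075).round(3))
for u in((492,213),(495,238),(486,265)): print(u,onplane(i,T,u,.085).round(3),onplane(i,T,u,.13).round(3))
a=cv2.resize(im[190:290,450:530],None,fx=5,fy=5,interpolation=cv2.INTER_CUBIC); b=cv2.resize(im[222:302,170:240],(int(70*6.25),500),interpolation=cv2.INTER_CUBIC)[:,:390]; cv2.imwrite("pics/crop.png",np.hstack([a,b]))
E
python3 m.py
```

```text
window ((201.16212463378906, 269.8005065917969), (14.283373832702637, 14.708816528320312), 36.961952209472656) [0.46858192 0.34517218 0.055     ]
reader ((205.18951416015625, 261.47308349609375), (45.51927947998047, 57.082740783691406), 13.706961631774902)
cup ((356.4511413574219, 201.6626739501953), (21.995298385620117, 22.577194213867188), 85.48501586914062) [ 0.61435706 -0.01437947  0.084     ]
rack ((487.59942626953125, 239.9042510986328), (29.791126251220703, 81.65614318847656), 7.431407928466797)
[array([ 0.434, -0.272,  0.05 ]), array([ 0.623, -0.305,  0.05 ]), array([ 0.613, -0.376,  0.05 ]), array([ 0.423, -0.342,  0.05 ])]
plates a ((271.5458068847656, 214.10305786132812), 20.4134578704834) [0.591 0.179 0.075]
plates b ((272.9285583496094, 268.1428527832031), 20.650876998901367) [0.469 0.178 0.075]
plates c ((421.5897216796875, 205.75759887695312), 21.724960327148438) [ 0.603 -0.164  0.075]
plates d ((422.94317626953125, 268.0), 22.14741325378418) [ 0.461 -0.162  0.075]
(492, 213) [ 0.582 -0.325  0.085] [ 0.577 -0.311  0.13 ]
(495, 238) [ 0.525 -0.33   0.085] [ 0.522 -0.315  0.13 ]
(486, 265) [ 0.464 -0.306  0.085] [ 0.463 -0.293  0.13 ]
```

View pics/crop.png

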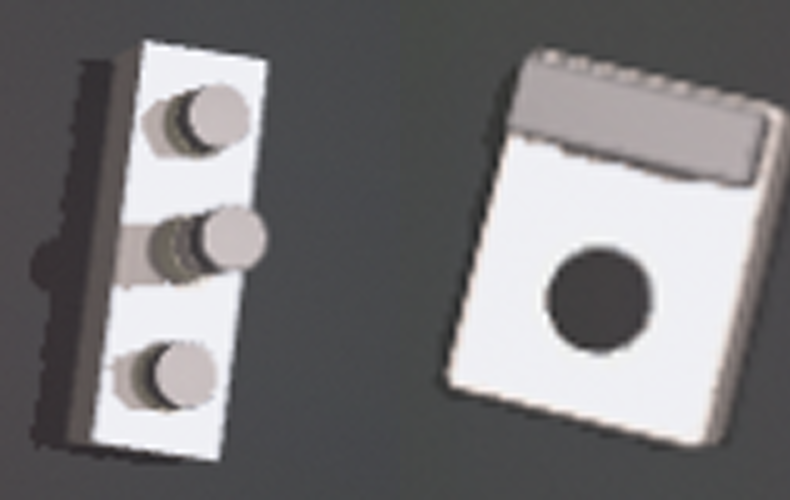

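The close crop (picture 3) confirms it: the middle cap, crop (235,238) → pixel (497,238), stands tallest. The reader is white with one black window. Tube estimate is (0.5225, -0.318), rack row at -9.7°. First I turn the tool so its jaws work across the row.

```bash
cat > go.py <<'E'
import sys
from h import *
# usage: go.py x y z [yaw_deg of tool x]
t=np.array([float(a) for a in sys.argv[1:4]]); s=env.observe(); q=s["tcp_rot"]; r=R.from_quat([q[1],q[2],q[3],q[0]])
d=r.inv().apply(t-s["eef_pos"]); print("t",round(s["t"],2),"pos",s["eef_pos"].round(4),"gap",round(s["finger_gap"],4),"F",s["force"].round(1),"toolz",r.apply([0,0,1]).round(3))
print("offset units",d.round(4),"rows>=",np.linalg.norm(d)/.0417)
if len(sys.argv)>4:
    a=np.radians(float(sys.argv[4])); g=R.from_matrix(np.array([[np.cos(a),np.sin(a),0],[np.sin(a),-np.cos(a),0],[0,0,-1]]))
    print("rot units",((r.inv()*g).as_rotvec()/.12).round(3))
E
python3 go.py .5225 -.318 .23 -99.7
python3 -m inch '{"offset":[[0,0,0],[0,0,0],[0,0,0],[0,0,0]],"delta_rot":[[0,0,0.85],[0,0,0.85],[0,0,0.85],[0,0,0.85]]}' -1
python3 go.py .5225 -.318 .23 -99.7
```

```text
t 0.1 pos [ 0.1603 -0.6552  0.2304] gap 0.0854 F [-0.5  0.3 -0.7] toolz [-0.     0.002 -1.   ]
offset units [-0.2415 -0.432   0.0008] rows>= 11.867613248797761
rot units [3.00e-03 1.40e-02 3.41e+00]
t: 0.43
eef_pos: [0.1596, -0.6538, 0.2277]
tcp_rot: [0.002, -0.639, 0.77, 0.003]
force: [0.2, -0.1, -0.3]
finger_gap: 0.0853
t 0.43 pos [ 0.1596 -0.6538  0.2277] gap 0.0853 F [ 0.2 -0.1 -0.3] toolz [-0.001  0.007 -1.   ]
offset units [-0.397  -0.2948 -0.0005] rows>= 11.857551488202601
rot units [ 0.02   0.053 -0.134]
```

```bash
for k in 1 2; do python3 -m inch '{"offset":[[-0.033,-0.025,-0.001],[-0.033,-0.025,-0.001],[-0.033,-0.025,-0.001],[-0.033,-0.025,-0.001],[-0.033,-0.025,-0.001]],"delta_rot":[[0,0,0],[0,0,0],[0,0,0],[0,0,0],[0,0,0]]}' >/dev/null; done
python3 go.py .5225 -.318 .23 -99.7
```

```text
t 1.27 pos [ 0.4611 -0.3807  0.231 ] gap 0.0854 F [ 0.3 -0.1  0.5] toolz [-0.014  0.009 -1.   ]
offset units [-0.0743 -0.0466  0.0007] rows>= 2.1033153374882967
rot units [ 0.132  0.05  -0.379]
```

```bash
python3 -m inch '{"offset":[[-0.03,-0.018,0],[-0.025,-0.016,-0.001],[-0.015,-0.01,-0.001],[0,0,-0.001],[0,0,-0.001]],"delta_rot":[[0.1,0.05,-0.38],[0,0,0],[0,0,0],[0,0,0],[0,0,0]]}' >/dev/null
python3 go.py .5225 -.318 .23 -99.7
python3 - <<'E'
from h import *
im,i,T=shot("wrist","w1.png")
print(proj(i,T,[.5225,-.318,.13]),proj(i,T,[.581,-.328,.085]),proj(i,T,[.464,-.308,.085]))
E
```

```text
t 1.68 pos [ 0.5273 -0.3044  0.2327] gap 0.0855 F [-0.1 -1.  -0.5] toolz [-0.003  0.007 -1.   ]
offset units [0.0142 0.0028 0.0027] rows>= 0.3532971349177004
rot units [0.032 0.058 0.184]
[345.7553092  246.55332531] [345.91471154 148.22859541] [339.88667783 296.84154861]
```

View pics/w1.png

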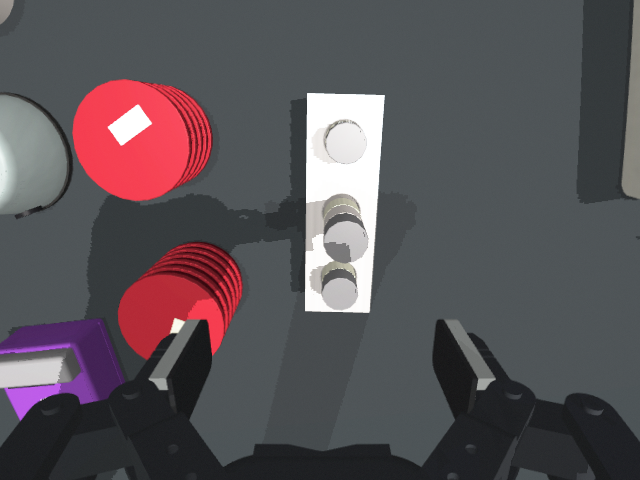

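Picture 4 (wrist): the tall cap is at (346,240), where I predicted (346,247); the short caps are at (346,142) and (339,291). The estimate agrees to about 4 mm. I'll align, settle and measure the cap again.

```bash
python3 -m inch '{"offset":[[0.014,0.002,0],[0,0,-0.001],[0,0,-0.001],[0,0,-0.001]],"delta_rot":[[0.03,0.05,0.18],[0,0,0],[0,0,0],[0,0,0]]}' >/dev/null
cat > cap.py <<'E'
from h import *
import sys
im,i,T=shot("wrist",sys.argv[1]); hsv=cv2.cvtColor(im,cv2.COLOR_RGB2HSV)
p=proj(i,T,[.5225,-.318,.13]); print("pred",p, proj(i,T,[.5225,-.318,.01]))
g=cv2.medianBlur(cv2.cvtColor(im,cv2.COLOR_RGB2GRAY),5); x0,y0=int(p[0])-50,int(p[1])-50; w=g[y0:y0+100,x0:x0+100]
c=cv2.HoughCircles(w,cv2.HOUGH_GRADIENT,1.2,60,param1=100,param2=12,minRadius=18,maxRadius=30)
for k in (c[0][:3] if c is not None else []): print("circ",k+[x0,y0,0],onplane(i,T,(k[0]+x0,k[1]+y0),.13))
E
python3 go.py .5225 -.318 .083 -99.7; python3 cap.py w2.png
```

```text
t 2.07 pos [ 0.5179 -0.3258  0.2354] gap 0.0855 F [-1.1 -0.7 -0.2] toolz [-0.003 -0.002 -1.   ]
offset units [-0.0088 -0.0034  0.1523] rows>= 3.660282797904838
rot units [ 0.02  -0.018 -0.106]
pred [309.96283474 236.99135334] [313.22119022 198.31976646]
circ [308.80000305 228.60000229  24.        ] [ 0.52831898 -0.31835274  0.13      ]
```

```bash
python3 -m inch '{"offset":[[-0.004,-0.003,0.02],[-0.002,-0.001,0.02],[0,0,0.02],[0,0,0.01],[0,0,0]],"delta_rot":[[0,0,-0.1],[0,0,0],[0,0,0],[0,0,0],[0,0,0]]}' >/dev/null
python3 go.py .526 -.318 .083 -99.7;python3 cap.py w3.png
```

```text
t 2.53 pos [ 0.5226 -0.3249  0.1661] gap 0.0853 F [ 0.   0.2 -0. ] toolz [ 0.003 -0.006 -1.   ]
offset units [-0.0078 -0.0018  0.083 ] rows>= 2.000242262566966
rot units [-0.032 -0.042 -0.056]
pred [309.76195238 288.54100564] [313.328707   223.80078622]
circ [310.00000381 283.          27.96000099] [ 0.52544076 -0.31867371  0.13      ]
```

```bash
python3 -m inch '{"offset":[[-0.006,-0.002,0],[0,0,0.02],[0,0,0.02],[0,0,0.02],[0,0,0]],"delta_rot":[[0,0,-0.05],[0,0,0],[0,0,0],[0,0,0],[0,0,0]]}' >/dev/null
python3 go.py .5255 -.3185 .083 -99.7
```

```text
t 3.0 pos [ 0.5321 -0.3212  0.1131] gap 0.0853 F [-0.3 -0.  -0.7] toolz [ 0.017 -0.012 -1.   ]
offset units [-0.0019  0.0076  0.0299] rows>= 0.7408260539995914
rot units [-0.156 -0.078 -0.001]
```

```bash
python3 -m inch '{"offset":[[-0.002,0.006,0.01],[0,0,0.01],[0,0,0.007],[0,0,-0.001],[0,0,-0.001]],"delta_rot":[[-0.15,-0.07,0],[0,0,0],[0,0,0],[0,0,0],[0,0,0]]}' >/dev/null
python3 go.py .5255 -.3185 .083 -99.7
```

```text
t 3.42 pos [ 0.5298 -0.3187  0.0907] gap 0.0856 F [-0.2 -0.5 -0.2] toolz [ 0.006 -0.003 -1.   ]
offset units [0.0006 0.0043 0.0077] rows>= 0.2108909491495552
rot units [-0.053 -0.017  0.008]
```

```bash
python3 -m inch '{"offset":[[0,0.004,0.007],[0,0,-0.0005],[0,0,-0.0005]],"delta_rot":[[-0.05,-0.02,0],[0,0,0],[0,0,0]]}' >/dev/null
python3 go.py .5255 -.3185 .083 -99.7
python3 -m inch '{"offset":[[0,0,-0.0005],[0,0,-0.0005],[0,0,-0.0005],[0,0,-0.0005],[0,0,-0.0005]],"delta_rot":[[0,0,0],[0,0,0],[0,0,0],[0,0,0],[0,0,0]]}' 1 60
python3 -m inch '{"offset":[[0,0,-0.0005],[0,0,-0.0005],[0,0,-0.0005],[0,0,-0.0005],[0,0,-0.0005]],"delta_rot":[[0,0,0],[0,0,0],[0,0,0],[0,0,0],[0,0,0]]}' 
python3 go.py .5255 -.3185 .083 -99.7
```

```text
t 3.67 pos [ 0.5264 -0.3185  0.0857] gap 0.0852 F [0.4 0.1 0.4] toolz [ 0.002 -0.001 -1.   ]
offset units [0.0002 0.0009 0.0027] rows>= 0.06774354542107712
rot units [-0.02  -0.003  0.006]
t: 4.08
eef_pos: [0.5268, -0.319, 0.0895]
tcp_rot: [0.001, -0.645, 0.764, -0.002]
force: [0.1, -0.5, -0.3]
finger_gap: 0.0285
t: 4.5
eef_pos: [0.5267, -0.3188, 0.0922]
tcp_rot: [0.001, -0.645, 0.764, -0.002]
force: [0.1, -0.3, -1.0]
finger_gap: 0.0286
t 4.5 pos [ 0.5267 -0.3188  0.0922] gap 0.0286 F [ 0.1 -0.3 -1. ] toolz [ 0.004 -0.002 -1.   ]
offset units [-0.0001  0.0013  0.0092] rows>= 0.221703482624369
rot units [-0.032 -0.008  0.004]
```

Gripped: the gap stopped at 28.6 mm. Next is a straight lift.

```bash
python3 -m inch '{"offset":[[0,0,-0.01],[0,0,-0.02],[0,0,-0.03],[0,0,-0.03],[0,0,-0.03]],"delta_rot":[[0,0,0],[0,0,0],[0,0,0],[0,0,0],[0,0,0]]}' >/dev/null;python3 -m inch '{"offset":[[0,0,-0.03],[0,0,-0.02],[0,0,-0.01],[0,0,0],[0,0,0]],"delta_rot":[[0,0,0],[0,0,0],[0,0,0],[0,0,0],[0,0,0]]}' >/dev/null
python3 go.py .614 -.0144 .25 -99.7
cat > foot.py <<'E'
# where the tube's foot shows in a view: white column around the predicted axis
from h import *
import sys
n,fn,off=sys.argv[1],sys.argv[2],float(sys.argv[3])
s=env.observe(); p=s["eef_pos"]; im,i,T=shot(n,fn)
q=s["tcp_rot"]; z=R.from_quat([q[1],q[2],q[3],q[0]]).apply([0,0,1]); c=[proj(i,T,p+z*d) for d in (-.04,off)]
print("eef",p.round(4),"F",s["force"].round(2),"px tcp-40mm, foot(pred):",np.round(c,1).tolist(),"gap",s["finger_gap"])
u,v=c[1]; x0=int(np.clip(u-60,0,520)); y0=int(np.clip(v-100,0,330)); print("crop origin",x0,y0,"x4")
cv2.imwrite("pics/c_"+fn,cv2.resize(im[y0:y0+150,x0:x0+120,::-1],None,fx=4,fy=4,interpolation=cv2.INTER_CUBIC))
E
python3 foot.py scene s1.png .081
```

```text
t 5.33 pos [ 0.5262 -0.3188  0.2851] gap 0.0288 F [-0.4 -0.  -0.5] toolz [ 0.008 -0.004 -1.   ]
offset units [-0.3149 -0.0352  0.0346] rows>= 7.644267910021303
rot units [-0.072 -0.022  0.007]
eef [ 0.5262 -0.3188  0.2851] F [-0.36 -0.03 -0.5 ] px tcp-40mm, foot(pred): [[104.9, 268.9], [129.4, 317.3]] gap 0.028838168223624165
crop origin 69 217 x4
```

View pics/c_s1.png

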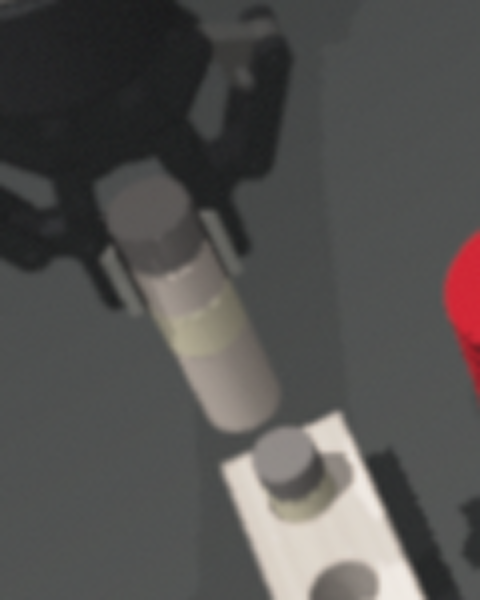

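Picture 5 (scene crop): the tube is held upright and clear of the rack. Its foot centre is at about pixel (129,319), where I predicted (129,317), so foot offset is about 80–85 mm below the TCP. The pad contact will calibrate this. Now to the mixer, carrying high.

```bash
python3 -m inch '{"offset":[[-0.02,-0.003,0.003],[-0.035,-0.004,0.003],[-0.035,-0.004,0.003],[-0.035,-0.004,0.003],[-0.035,-0.004,0.003]],"delta_rot":[[-0.07,0,0],[0,0,0],[0,0,0],[0,0,0],[0,0,0]]}' >/dev/null
python3 go.py .614 -.0144 .25 -99.7; python3 -c "
from h import *; print(env.observe()['q'].round(2))"
```

```text
t 5.8 pos [ 0.5662 -0.1713  0.2591] gap 0.0284 F [ 1.1  0.3 -0.4] toolz [-0.017 -0.004 -1.   ]
offset units [-0.1632 -0.0173  0.0077] rows>= 3.940168115613806
rot units [ 0.134 -0.058 -0.178]
[ 0.37  0.33 -0.19  1.69  0.07  1.15 -1.61]
```

```bash
python3 -m inch '{"offset":[[-0.035,-0.004,0.002],[-0.035,-0.004,0.002],[-0.03,-0.004,0.002],[-0.02,-0.002,0.001],[0,0,0]],"delta_rot":[[0.13,-0.05,-0.18],[0,0,0],[0,0,0],[0,0,0],[0,0,0]]}' >/dev/null
python3 -m inch '{"offset":[[0,0,0],[0,0,0]],"delta_rot":[[0,0,0],[0,0,0]]}' >/dev/null
python3 go.py .614 -.0144 .25 -99.7; python3 foot.py top t1.png .081; python3 - <<'E'
from h import *
im,i,T=shot("wrist","w4.png"); print(proj(i,T,[.614,-.0144,.084]))
E
```

```text
t 6.38 pos [ 0.5952 -0.0373  0.2355] gap 0.0284 F [-0.2  0.1 -0.2] toolz [-0.027  0.008 -1.   ]
offset units [-0.0255 -0.0148 -0.0148] rows>= 0.7910789831004224
rot units [0.233 0.028 0.153]
eef [ 0.5952 -0.0373  0.2355] F [-0.17  0.12 -0.25] px tcp-40mm, foot(pred): [[376.1, 197.7], [369.6, 207.0]] gap 0.02837444295772107
crop origin 309 107 x4
[288.74403642 198.46006581]
```

View pics/w4.png

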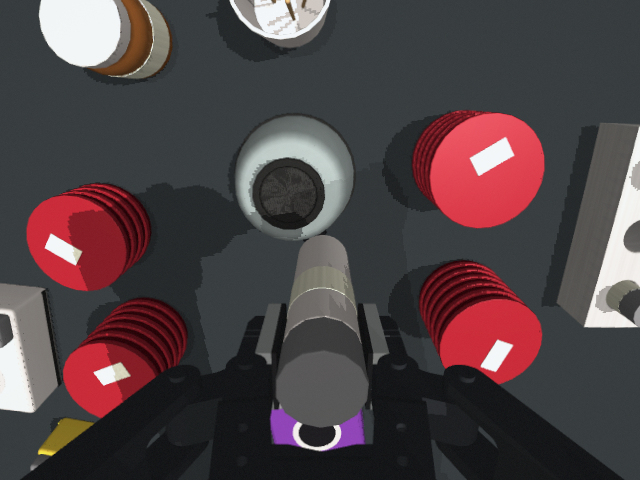

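Picture 6 (wrist): the mixer cup is at (288,192), where I predicted (289,198). The tube hangs straight, with its foot at about (323,250). Aligning over the pad at (0.616, -0.0145).

```bash
python3 -m inch '{"offset":[[-0.013,-0.008,-0.01],[-0.01,-0.008,-0.003],[0,0,-0.001],[0,0,-0.001],[0,0,-0.001]],"delta_rot":[[0.23,0.03,0.15],[0,0,0],[0,0,0],[0,0,0],[0,0,0]]}' >/dev/null
python3 go.py .616 -.0145 .19 -99.7
```

```text
t 6.9 pos [ 0.6148 -0.0265  0.251 ] gap 0.0289 F [ 0.1 -1.1 -0.9] toolz [-0.003 -0.005 -1.   ]
offset units [-0.0123  0.0009  0.0609] rows>= 1.4907482021187521
rot units [ 0.016 -0.041 -0.11 ]
```

```bash
python3 -m inch '{"offset":[[-0.011,0.001,0.015],[0,0,0.015],[0,0,0.015],[0,0,0.005],[0,0,-0.001]],"delta_rot":[[0.02,-0.04,-0.11],[0,0,0],[0,0,0],[0,0,0],[0,0,0]]}' >/dev/null
python3 go.py .616 -.0145 .175 -99.7
```

```text
t 7.32 pos [ 0.6157 -0.0205  0.201 ] gap 0.0288 F [ 0.1  0.1 -0.1] toolz [ 0.001 -0.002 -1.   ]
offset units [-0.0061  0.0008  0.026 ] rows>= 0.6413285100552015
rot units [-0.012 -0.019 -0.043]
```

```bash
python3 -m inch '{"offset":[[-0.006,0.001,0.006],[0,0,0.008],[0,0,0.008],[0,0,0],[0,0,-0.001]],"delta_rot":[[-0.01,-0.02,-0.04],[0,0,0],[0,0,0],[0,0,0],[0,0,0]]}' >/dev/null
python3 go.py .616 -.0145 .165 -99.7
```

```text
t 7.73 pos [ 0.6165 -0.0153  0.1798] gap 0.0288 F [ 0.5 -0.4 -0.8] toolz [ 0.002 -0.    -1.   ]
offset units [-0.0007  0.0007  0.0148] rows>= 0.3549521856165714
rot units [-0.019  0.002 -0.014]
```

Now I feel for the pad in small steps.

```bash
python3 -m inch '{"offset":[[-0.001,0,0.004],[0,0,0.004],[0,0,0.003],[0,0,0]],"delta_rot":[[0,0,0],[0,0,0],[0,0,0],[0,0,0]]}' | grep -E "eef|force"
python3 -m inch '{"offset":[[0,0,0.003],[0,0,0.001]],"delta_rot":[[0,0,0],[0,0,0]]}' | grep -E "eef|force"
python3 -m inch '{"offset":[[0,0,0.003],[0,0,0.001]],"delta_rot":[[0,0,0],[0,0,0]]}' | grep -E "eef|force"
python3 -m inch '{"offset":[[0,0,0.003],[0,0,0.001]],"delta_rot":[[0,0,0],[0,0,0]]}' | grep -E "eef|force"
```

```text
eef_pos: [0.6175, -0.0141, 0.1688]
force: [-0.2, -0.3, -0.7]
eef_pos: [0.6177, -0.0141, 0.1647]
force: [0.5, 0.3, -0.6]
eef_pos: [0.6178, -0.0141, 0.1605]
force: [-0.6, -0.3, -0.6]
eef_pos: [0.6181, -0.0141, 0.1569]
force: [-1.3, -0.3, 4.5]
```

```bash
for k in 1 2 3; do python3 -m inch '{"offset":[[0,0,0.0025],[0,0,0.001]],"delta_rot":[[0,0,0],[0,0,0]]}' | grep -E "eef|force"; done
```

```text
eef_pos: [0.6183, -0.0142, 0.1544]
force: [-2.7, -0.0, 6.0]
eef_pos: [0.6184, -0.0142, 0.1523]
force: [-2.7, -0.7, 7.1]
eef_pos: [0.6186, -0.0141, 0.1525]
force: [-3.3, -0.9, 6.7]
```

```bash
for k in 1 2 3; do python3 -m inch '{"offset":[[0,0,0.005],[0,0,0.005]],"delta_rot":[[0,0,0],[0,0,0]]}' | grep -E "eef|force"; done; python3 go.py .616 -.0145 .15 -99.7
```

```text
eef_pos: [0.6211, -0.0144, 0.1516]
force: [-9.3, -1.3, 29.6]
eef_pos: [0.6237, -0.0151, 0.1515]
force: [-8.3, -0.9, 24.8]
eef_pos: [0.627, -0.0154, 0.1512]
force: [-4.9, -1.9, 22.4]
t 9.57 pos [ 0.627  -0.0154  0.1512] gap 0.0287 F [-4.9 -1.9 22.4] toolz [ 0.03  -0.008 -1.   ]
offset units [0.001  0.011  0.0009] rows>= 0.26547847423199117
rot units [-0.258 -0.027 -0.034]
```

Pad is on its stop: force jumped to about 25 N at TCP z 0.1515, so the foot sits about 79 mm below the TCP. I'll hold it there and correct the drift gently.

```bash
for k in 1 2 ; do python3 -m inch '{"offset":[[0,0.003,0.0025],[0,0.003,0.0025],[0,0.003,0.0025],[0,0.002,0.0025],[0,0.002,0.0025]],"delta_rot":[[-0.1,0,0],[-0.05,0,0],[0,0,0],[0,0,0],[0,0,0]]}' | grep -E "eef|force";done; python3 go.py .616 -.0145 .15 -99.7; python3 foot.py scene s2.png .079
```

```text
eef_pos: [0.6254, -0.0155, 0.1514]
force: [-2.4, -1.1, 13.9]
eef_pos: [0.6246, -0.0154, 0.1514]
force: [-3.4, -0.4, 12.6]
t 10.4 pos [ 0.6246 -0.0154  0.1514] gap 0.0286 F [-3.4 -0.4 12.6] toolz [ 0.055 -0.01  -0.998]
offset units [0.0006 0.0087 0.0009] rows>= 0.2093483779651555
rot units [-0.462  0.    -0.058]
eef [ 0.6246 -0.0154  0.1514] F [-3.42 -0.45 12.63] px tcp-40mm, foot(pred): [[313.2, 261.6], [315.9, 303.4]] gap 0.028625945491598706
crop origin 255 203 x4
```

View pics/c_s2.png

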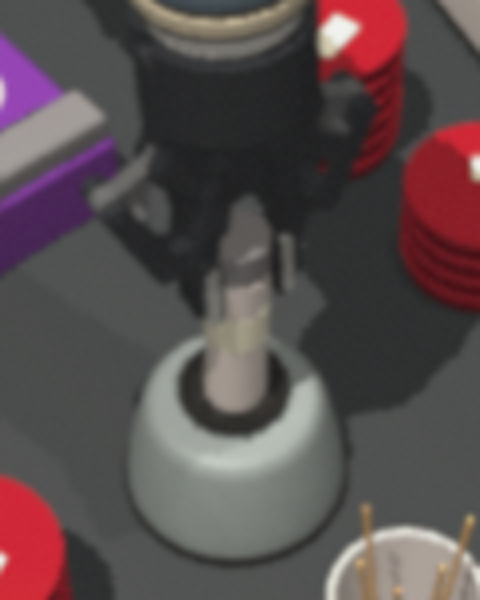

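Picture 7 (scene crop): the tube stands in the cup, foot centred in the black ring at crop (236,400), and the pad is down at 12–25 N for over a second. The tool has tilted 0.055 rad. I'll lift off and level it.

```bash
python3 -m inch '{"offset":[[0,0.002,-0.01],[0,0.002,-0.02],[0,0,-0.03],[0,0,-0.03],[0,0,-0.02]],"delta_rot":[[0,0,0],[-0.2,0,0],[-0.25,0,0],[0,0,0],[0,0,0]]}' >/dev/null; python3 -m inch '{"offset":[[0,0,-0.01],[0,0,-0.001],[0,0,-0.001]],"delta_rot":[[0,0,0],[0,0,0],[0,0,0]]}' >/dev/null;  python3 go.py .4695 .345 .25 -40; python3 -c "
from h import *
print(env.observe()['q'].round(2))"; python3 foot.py scene s3.png .079
```

```text
t 11.12 pos [ 0.6165 -0.0139  0.2776] gap 0.0285 F [ 0.1 -0.1 -1. ] toolz [-0.001  0.001 -1.   ]
offset units [-0.3278  0.2073  0.0281] rows>= 9.324051325636015
rot units [ 6.000e-03  1.100e-02 -8.732e+00]
[ 0.14  0.35 -0.25  1.61  0.09  1.19 -1.87]
eef [ 0.6165 -0.0139  0.2776] F [ 0.12 -0.13 -1.03] px tcp-40mm, foot(pred): [[310.3, 207.5], [311.5, 256.6]] gap 0.028498677711585402
crop origin 251 156 x4
```

View pics/c_s3.png

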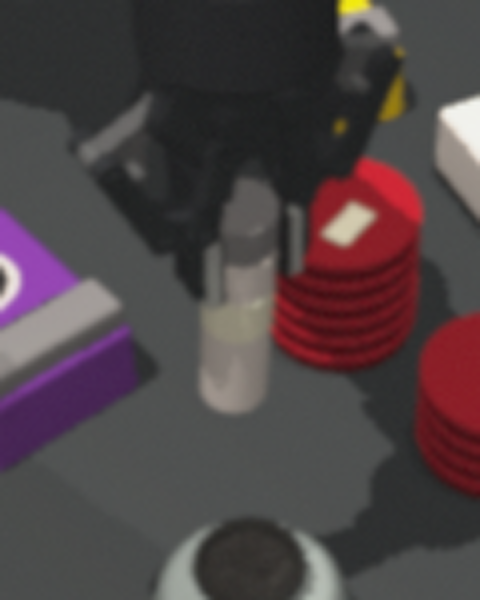

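Picture 8 (scene crop): the pad is up again. The tube is still held, but its foot swung about 0.11 rad towards -x: cap at crop (250,195), foot at (234,385). I'll turn the tool to yaw -40° first and take out the tilt about tool x at the same time.

```bash
for k in 1 2; do python3 -m inch '{"offset":[[0,0,0],[0,0,0],[0,0,0],[0,0,0],[0,0,0]],"delta_rot":[[0,0,-0.9],[0,0,-0.9],[0,0,-0.9],[0,0,-0.9],[0,0,-0.9]]}' >/dev/null; done; python3 go.py .4695 .345 .27 -40; python3 -m inch '{"offset":[[0,0,0],[0,0,0],[0,0,0]],"delta_rot":[[0.5,0,0],[0.4,0,0],[0,0,0]]}' >/dev/null;python3 go.py .4695 .345 .27 -40
cat > tilt.py <<'E'
# tube's side edges in the scene view -> axis; tilt of the tube in the image's right direction
from h import *
import sys
s=env.observe(); p=s["eef_pos"]; im,i,T=shot("scene",sys.argv[1])
cut=[]; ur=T[:3,0]/np.linalg.norm(T[:3,0])
g=cv2.GaussianBlur(cv2.cvtColor(im,cv2.COLOR_RGB2GRAY),(3,3),0).astype(float)
q=s["tcp_rot"]; Rm=R.from_quat([q[1],q[2],q[3],q[0]])
for dz in np.arange(.015,.065,.006):
    P=p-[0,0,dz]; u,v=proj(i,T,P); r=int(round(v)); x=np.arange(int(u)-22,int(u)+22); d=np.gradient(g[r,x])
    a,b=np.argmax(d[:24]),20+np.argmin(d[20:]); uc=(x[a]+x[b])/2
    o,dr=ray(i,T,(uc,r)); # displacement along camera-right from the TCP vertical
    k=(T[:3,3]-P)@T[:3,2]; f=K(i)[0,0]; cut.append((dz,(uc-u)*k/f*1000,x[b]-x[a]))
cut=np.array(cut); print(cut.round(1).tolist()); m=np.median(cut[:,2]); ok=abs(cut[:,2]-m)<3
sl=np.polyfit(cut[ok,0],cut[ok,1],1); print("shift to image right, mm per m down:",sl[0].round(1)," at z=tcp: ",sl[1].round(1),"at foot(79):",np.polyval(sl,.079).round(1),"ur",ur.round(3))
u,v=proj(i,T,p-[0,0,.079]); x0=int(np.clip(u-60,0,520)); y0=int(np.clip(v-100,0,330)); print("crop",x0,y0)
cv2.imwrite("pics/c_"+sys.argv[1],cv2.resize(im[y0:y0+150,x0:x0+120,::-1],None,fx=4,fy=4,interpolation=cv2.INTER_CUBIC))
E
python3 tilt.py s4.png
```

```text
t 12.0 pos [ 0.6071 -0.014   0.2574] gap 0.0287 F [-0.1  0.5  0.2] toolz [-0.034  0.001 -0.999]
offset units [-0.3191 -0.2147 -0.0075] rows>= 9.225349519234927
rot units [0.167 0.23  0.72 ]
t 12.25 pos [ 0.6044 -0.0127  0.2506] gap 0.0286 F [ 0.7  0.2 -0.5] toolz [ 0.019  0.095 -0.995]
offset units [-0.3149 -0.2173  0.0121] rows>= 9.180326854105472
rot units [-0.726  0.353  0.762]
[[0.0, -11.3, 9.0], [0.0, -2.0, 18.0], [0.0, -3.0, 17.0], [0.0, -3.2, 17.0], [0.0, -3.3, 17.0], [0.0, -3.5, 17.0], [0.1, -3.6, 17.0], [0.1, -3.8, 17.0], [0.1, -4.0, 17.0]]
shift to image right, mm per m down: -38.0  at z=tcp:  -1.7 at foot(79): -4.7 ur [0.659 0.752 0.003]
crop 247 162
```

The tube needs the tool leaned about 0.12 rad (1.0 unit about tool x) to hang plumb. Finishing the lean and yaw, then carrying over the plates.

```bash
python3 -m inch '{"offset":[[0,0,-0.01],[0,0,-0.01],[0,0,-0.005]],"delta_rot":[[0.28,0.35,0.7],[0,0,0],[0,0,0]]}' >/dev/null;python3 go.py .472 .347 .27 -40

```

```text
t 12.55 pos [ 0.6013 -0.0141  0.2718] gap 0.0289 F [0.6 0.4 0.6] toolz [ 0.063  0.095 -0.993]
offset units [-0.3301 -0.1934  0.0279] rows>= 9.198800776531408
rot units [-0.945  0.105  0.04 ]
```

```bash
python3 -m inch '{"offset":[[-0.02,-0.012,0.001],[-0.033,-0.019,0.002],[-0.033,-0.019,0.002],[-0.033,-0.019,0.002],[-0.033,-0.019,0.002]],"delta_rot":[[0.05,0.1,0.04],[0,0,0],[0,0,0],[0,0,0],[0,0,0]]}' >/dev/null;python3 go.py .472 .347 .27 -40

```

```text
t 12.97 pos [0.5465 0.1467 0.2745] gap 0.0286 F [ 1.   1.4 -0.1] toolz [ 0.078  0.084 -0.993]
offset units [-0.1871 -0.1023  0.0155] rows>= 5.1266912674266525
rot units [-0.955 -0.042 -0.095]
```

```bash
python3 -m inch '{"offset":[[-0.033,-0.019,0.002],[-0.033,-0.019,0.002],[-0.033,-0.018,0.002],[-0.03,-0.015,0.001],[-0.015,-0.008,0]],"delta_rot":[[0.04,-0.04,-0.1],[0,0,0],[0,0,0],[0,0,0],[0,0,0]]}' >/dev/null;python3 go.py .472 .347 .22 -40
python3 -m inch '{"offset":[[0,0,0],[0,0,0]],"delta_rot":[[0,0,0],[0,0,0]]}' >/dev/null;python3 go.py .472 .347 .22 -40
```

```text
t 13.38 pos [0.4806 0.3149 0.2792] gap 0.0285 F [ 0.4  0.1 -0. ] toolz [ 0.075  0.092 -0.993]
offset units [-0.0269 -0.0124  0.0611] rows>= 1.6289994904133005
rot units [-0.99   0.007  0.169]
t 13.55 pos [0.477  0.3222 0.2804] gap 0.0288 F [-0.6 -1.7  0.2] toolz [ 0.072  0.095 -0.993]
offset units [-0.0191 -0.0092  0.062 ] rows>= 1.571739711253426
rot units [-0.997  0.028  0.296]
```

```bash
python3 -m inch '{"offset":[[-0.015,-0.008,0.01],[-0.002,0,0.015],[0,0,0.015],[0,0,0.005],[0,0,-0.001]],"delta_rot":[[0,0.03,0.3],[0,0,0],[0,0,0],[0,0,0],[0,0,0]]}' >/dev/null;python3 go.py .472 .347 .2 -40
python3 tilt.py s5.png; python3 - <<'E'
from h import *
im,i,T=shot("wrist","w5.png"); print("window pred",proj(i,T,[.4686,.3452,.055]),"foot pred",proj(i,T,env.observe()["eef_pos"]+[-.0015,-.0017,-.0795]))
E
```

```text
t 13.97 pos [0.4766 0.3399 0.2373] gap 0.0282 F [-0.3 -0.5 -0.5] toolz [ 0.078  0.088 -0.993]
offset units [-0.0082  0.0019  0.0373] rows>= 0.9167265900891756
rot units [-0.984 -0.021 -0.044]
[[0.0, -11.1, 5.0], [0.0, -3.0, 14.0], [0.0, -2.4, 14.0], [0.0, -2.9, 13.0], [0.0, -2.3, 13.0], [0.0, -1.8, 13.0], [0.1, -1.2, 13.0], [0.1, -2.8, 13.0], [0.1, -2.3, 13.0]]
shift to image right, mm per m down: 16.3  at z=tcp:  -3.0 at foot(79): -1.7 ur [0.659 0.752 0.003]
crop 330 55
window pred [310.29003227 240.0433917 ] foot pred [321.72163804 274.51882316]
```

View pics/w5.png

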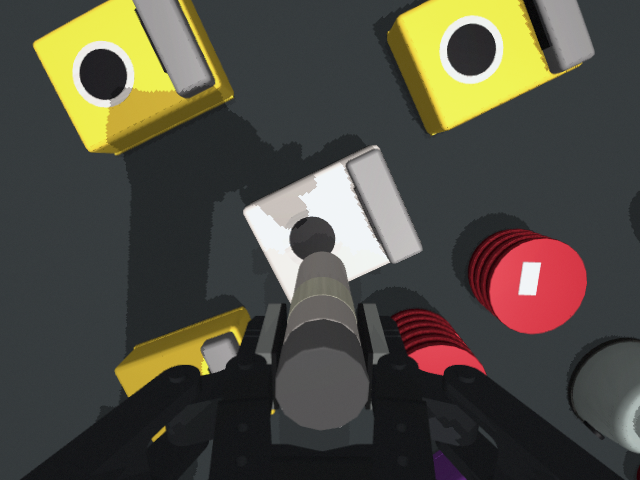

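Picture 9 (wrist): window centre at (313,239), where I predicted (310,240), so they agree to about 2 mm. The tube is plumb over the white reader, with its foot at about (322,268), and the scene edges give a tilt of about 0.02 rad. TCP target is (0.4708, 0.3462); I'll come down in steps.

```bash
python3 -m inch '{"offset":[[-0.008,0.002,0.01],[0,0,0.015],[0,0,0.015],[0,0,0.005],[0,0,-0.001]],"delta_rot":[[-0.05,0,-0.04],[0,0,0],[0,0,0],[0,0,0],[0,0,0]]}' >/dev/null;python3 go.py .4708 .3462 .165 -40
```

```text
t 14.48 pos [0.4748 0.3483 0.196 ] gap 0.0288 F [ 0.1 -0.2 -1.4] toolz [ 0.082  0.087 -0.993]
offset units [-0.0019  0.0079  0.0303] rows>= 0.7518602324383116
rot units [-0.998 -0.053 -0.03 ]
```

```bash
python3 -m inch '{"offset":[[-0.002,0.007,0.007],[0,0,0.01],[0,0,0.009],[0,0,0],[0,0,-0.001]],"delta_rot":[[-0.05,-0.05,-0.03],[0,0,0],[0,0,0],[0,0,0],[0,0,0]]}' >/dev/null;python3 go.py .4708 .3462 .1455 -40
```

```text
t 14.9 pos [0.4706 0.3467 0.1697] gap 0.0286 F [ 1.1  1.  -0.1] toolz [ 0.075  0.088 -0.993]
offset units [0.0004 0.003  0.024 ] rows>= 0.5793070646911346
rot units [-0.961 -0.007  0.006]
```

```bash
python3 -m inch '{"offset":[[0,0.001,0.005],[0,0.001,0.006],[0,0.001,0.005],[0,0,0],[0,0,-0.0005]],"delta_rot":[[0,0,0],[0,0,0],[0,0,0],[0,0,0],[0,0,0]]}' >/dev/null;python3 go.py .4708 .3462 .1455 -40; python3 tilt.py s6.png
```

```text
t 15.32 pos [0.4703 0.346  0.1529] gap 0.0288 F [-0.6  0.8 -0.1] toolz [ 0.076  0.088 -0.993]
offset units [0.0003 0.0004 0.0074] rows>= 0.17845972836672694
rot units [-0.973 -0.011  0.005]
[[0.0, -11.2, 6.0], [0.0, -2.5, 13.0], [0.0, -2.0, 13.0], [0.0, -1.4, 13.0], [0.0, -2.0, 12.0], [0.0, -2.7, 13.0], [0.1, -0.9, 14.0], [0.1, 0.8, 15.0], [0.1, 1.4, 19.0]]
shift to image right, mm per m down: 65.1  at z=tcp:  -4.1 at foot(79): 1.1 ur [0.659 0.752 0.003]
crop 327 81
```

View pics/c_s6.png

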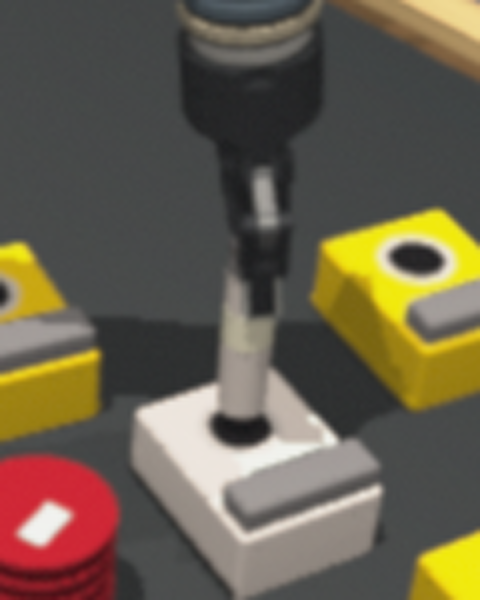

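Picture 10 (scene crop): the tube is vertical above the white reader's window. Tube foot spans crop x 218–268 with its lower edge at y≈418, and the window spans x 209–273 with its lower edge at y≈446. I'll check foot height from these.

```bash
python3 - <<'E'
from h import *
i,T=T_of("scene")
print("window near edge pred",proj(i,T,[.482,.3291,.055]),"seen",(327+241/4,81+446/4))
for z in(.06,.066,.072,.078): print(z,proj(i,T,[.4788,.333,z]),"seen",(327+243/4,81+418/4))
im,i,T=shot("wrist","w6.png"); hsv=cv2.cvtColor(im,cv2.COLOR_RGB2HSV); p=env.observe()["eef_pos"]
print("window pred",proj(i,T,[.4693,.3446,.055]),"foot pred",proj(i,T,p+[-.0015,-.0017,-.0795]))
cv2.imwrite("pics/c_w6.png",cv2.resize(im[150:300,230:410,::-1],None,fx=4,fy=4,interpolation=cv2.INTER_CUBIC))
E
```

```text
window near edge pred [385.22402141 192.37448594] seen (387.25, 192.5)
0.06 [385.57911187 189.45142744] seen (387.75, 185.5)
0.066 [385.80467044 187.58616656] seen (387.75, 185.5)
0.072 [386.03163671 185.70762328] seen (387.75, 185.5)
0.078 [386.2600208  183.81567628] seen (387.75, 185.5)
window pred [322.45629291 265.75909261] foot pred [322.22451395 274.52201888]
```

View pics/c_w6.png

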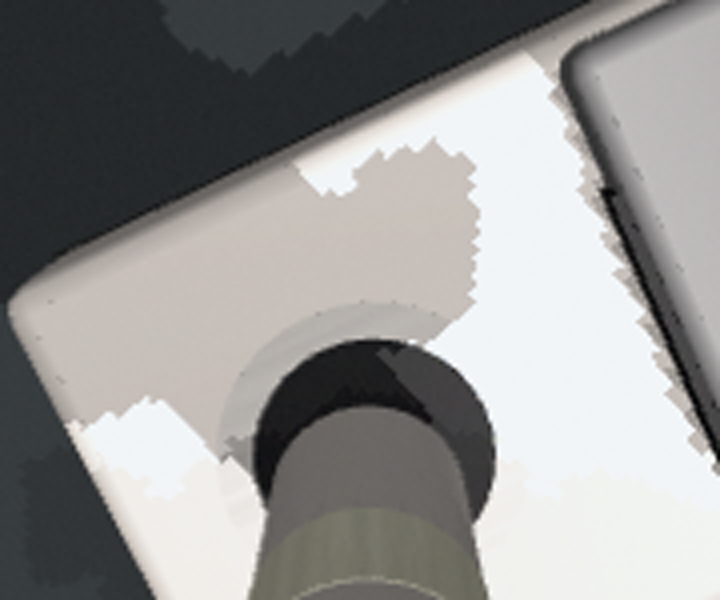

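Picture 11 (wrist crop): the foot is at x≈368 against a window centre of x≈375, so within 1–2 mm, and its far edge at y≈405 sits where predicted. Both views put the foot at z≈0.073. Lowering the last 7 mm.

```bash
python3 -m inch '{"offset":[[0.0005,0.001,0.004],[0,0,0.003],[0,0,0],[0,0,0]],"delta_rot":[[0,0,0],[0,0,0],[0,0,0],[0,0,0]]}' >/dev/null;python3 go.py .4708 .3462 .1455 -40;python3 -m inch '{"offset":[[0,0,-0.0005],[0,0,-0.0005],[0,0,0],[0,0,0]],"delta_rot":[[0,0,0],[0,0,0],[0,0,0],[0,0,0]]}' >/dev/null;python3 go.py .4708 .3462 .1455 -40; python3 tilt.py s7.png;python3 go.py .4708 .3462 .1455 -40
```

```text
t 15.75 pos [0.4711 0.3459 0.1462] gap 0.0286 F [-0.2  0.9 -0.8] toolz [ 0.077  0.089 -0.993]
offset units [-0.0004  0.0001  0.0007] rows>= 0.019711139006687566
rot units [-0.988 -0.016  0.003]
t 16.08 pos [0.4711 0.346  0.1475] gap 0.0287 F [-0.1  0.6 -1. ] toolz [ 0.078  0.09  -0.993]
offset units [-0.0004  0.0003  0.002 ] rows>= 0.04890486671499912
rot units [-0.992 -0.016  0.004]
[[0.0, -11.3, 6.0], [0.0, -2.6, 13.0], [0.0, -2.1, 13.0], [0.0, -1.5, 13.0], [0.0, -2.1, 12.0], [0.0, -1.6, 14.0], [0.1, 1.4, 16.0], [0.1, 0.7, 19.0], [0.1, -2.3, 26.0]]
shift to image right, mm per m down: 34.1  at z=tcp:  -3.1 at foot(79): -0.4 ur [0.659 0.752 0.003]
crop 327 82
t 16.13 pos [0.4712 0.346  0.1475] gap 0.0286 F [-0.  -0.2 -0.4] toolz [ 0.078  0.09  -0.993]
offset units [-0.0004  0.0003  0.002 ] rows>= 0.049845829136519276
rot units [-0.992 -0.016  0.003]
```

```bash
python3 - <<'E'
from h import *
im=cv2.imread("pics/s7.png"); im2,i,T=shot("top","top9.png"); a=cv2.imread("pics/scene0.png")
d=cv2.absdiff(im,a).max(2)
for n,(u,v) in dict(swab=(357,360),jar=(404,320),pa=(376,255),pb=(336,220),pc=(248,350),pd=(206,298)).items(): print(n,d[v-20:v+20,u-20:u+20].mean().round(1))
s=env.observe(); print(s["joint_vel"].round(3))
cv2.imwrite("pics/end.png",im)
E
```

```text
swab 0.8
jar 0.8
pa 1.3
pb 1.5
pc 1.2
pd 1.3
[ 0.001  0.001 -0.     0.004 -0.001 -0.001  0.001]
```

View pics/s7.png

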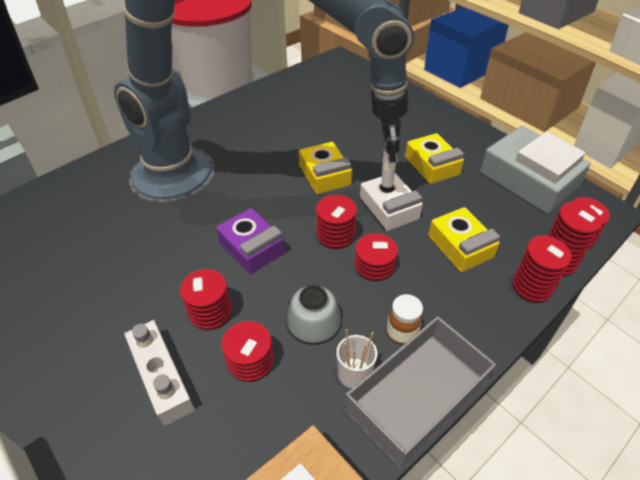

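Picture 12 (scene): the tube is upright over the white reader at (389,180), the pad is up at (314,297), and everything else is unmoved. Handing in.

```bash
python3 -c "
from workcell import env
print(env.sign_off())"
```

```text
the job is handed in; nothing more can be done
None
```

I took the tall tube from the rack's middle well and pressed it onto the mixer's pad until it hit its stop. I then carried it over the plates and handed in at t ≈ 16.2 s, still holding it over the white reader's window. No verdict came back, so these are my own last checks:

- **Press:** the wrist read 12–30 N with the tool height steady at about 0.1515 m, 8–9 mm below first contact. It stayed there for over a second. I inferred full depression from this, as the joint itself cannot be read.
- **Final hold:** the foot is about 13 mm above the glass, a little over the 1 cm asked but inside the 3–20 mm limit. It is centred to about 1–2 mm by the wrist and scene views, with the joints at rest and the grip gap at 28.6 mm.
- **Upright:** the press swung the tube about 0.12 rad in the fingers, so I leaned the tool to bring it plumb again. The last automatic tilt readings came out at 0.065 and then 0.034 rad, because their lowest samples caught the reader behind the tube. The clean samples show roughly zero tilt.
- **Everything else:** the mixer's pad is up again. Before-and-after pictures show the plates, pot and jar unmoved; I checked the two short tubes by eye only.

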